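# Put the wine-service tools back in their caddy

### The job

Put the wine-service tools back in the tray caddy, each standing upright in its own holder: the winged corkscrew in the oblong bay, the vacuum pump in the round steel cup, and the two brass-capped stoppers in the stopper block, one in each well and brass cap down, just as they stand now. The two used corks are rubbish for later: leave them lying where they are.

Things in the scene. Friction and masses are not known exactly. Their poses are not given: they have to be found in the camera images.
- stopper_a: Bottle stopper standing upside down on its brass cap: cap 29 mm across at the bottom, a narrower cork shank (about 23 mm across) pointing up, 37 mm tall in all, 45 g, loose. Origin at the centre of its underside, z up. Identical to stopper_b. Grip the shank from above, on its upper 20 mm.
- stopper_b: The second bottle stopper, identical to stopper_a in looks, size and frame.
- corkscrew: Bright metal winged corkscrew standing on its bell, wings down, all parts stiff: 39 mm (x) by 84 mm (y, wing to wing) by 138 mm tall, 240 g, loose. Origin: centre of underside, z up. On top a T handle: round bar 12 mm thick, 74 mm long along y, axis 132 mm above the origin; grip it from above, closing along x. A half turn about z makes no difference.
- pump: Hand vacuum pump, white body with black knob on top, standing upright, all its parts stiff: 44 mm across at the base, 36 mm at the waist (27 to 71 mm up), knob 39 mm across from 71 to 99 mm up, 99 mm tall, 90 g, loose. Origin at the centre of its underside, z up.
- cork_a: Used wine cork lying on its side, one end stained red: 24 mm thick, 44 mm long (along its y), 12 g, loose; it can roll. Not a stopper: it has no brass cap. To be left alone. Origin on its underside at mid length.
- cork_b: Second used wine cork lying on its side, same as cork_a. To be left alone.
- caddy: The tray caddy, fixed to the table: wooden tray 150 mm (x) by 300 mm (y, plus 19 mm of brass handle at each end), floor 6 mm thick, rim 18 mm high. Origin at the centre of its underside. The three holders stand fixed on its floor in one row along its y, 93 mm apart, in any order, with the same yaw as the tray.
- screw_bay: Oblong dark wooden bay on the caddy, fixed, lined with grey felt: outside 114 mm (x) by 69 mm (y) by 24 mm high, walls 6 mm, floor 6 mm, so the opening is 102 by 57 mm. Origin at the centre of its underside (6 mm above the table). For the corkscrew, whose wing-to-wing axis y must lie along the bay's x (either way round).
- pump_cup: Round steel cup on the caddy, fixed, blue felt inside: 68 mm outside diameter, 60 mm inside, 28 mm high, floor 6 mm. Origin at the centre of its underside (6 mm above the table). For the vacuum pump.
- stopper_block: Pale wooden block on the caddy, fixed: 126 mm (x) by 66 mm (y) by 20 mm high, two round blind wells 46 mm across, 14 mm deep (floor 6 mm above its underside), centred at x = +31 and -31 mm of its own frame, y = 0. Origin: centre of its underside (6 mm above the table). One stopper in each well, either in either.
Not all that is in view belongs to the job. There is more than one size of the pump; the job needs the middle-sized.

How it is judged:
By the outcome, as a careful person would: the job done as asked, in the order asked, and still so for the second after the job is handed in, with the robot touching nothing.
It also fails if it takes over 112 s, if anything falls off the work surface, if the arm or the gripper's body presses on something with over 40 N, if the wrist force passes 120 N, or if a joint passes its speed limit or range.

### The arm

A 7-joint arm with a two-finger parallel gripper is mounted at the origin on the work surface; the furniture and walls round the work are solid. World frame = base frame: x ahead of the robot, y to its left, z up, the work surface at z = 0. Lengths are in m, angles in rad, forces in N, time in s.
With the tool pointing down it reaches from about 0.35 to 0.9 m from the base axis. Payload 8.1 kg.
Tool frame: the origin (TCP) lies on the centre line of the jaws, within the pads' length; the fingertips stand 19 mm ahead of it and the grasp point (between the pads) is the TCP; z points along the fingers, y is the direction in which the jaws open and shut (so a half turn about z gives the same grasp; the last joint's range is limited). The gripper opens to 92 mm and grips with 3 to 60 N. Pads are 19 mm wide; open, the fingers measure 130 mm over their backs; the gripper's body (75 mm by 190 mm) begins 47 mm behind the grasp point.
Start: joints at [-1.441, 0.434, 0.025, 1.573, -0.012, 1.134, -0.075], TCP at [0.144, 0.608, 0.246] pointing down, gripper open.
Joint ranges: [-2.62, 2.62], [-0.44, 2.09], [-1.27, 1.32], [0.08, 2.57], [-1.32, 4.46], [0.12, 2], [-2.74, 2.74]. Speed limits (rad/s): [2.22, 2.22, 3.01, 3.01, 3.14, 3.14, 3.14].

### API

Orientations are given as a rotation vector (axis times angle).
In Python, from cell import monitor, imaging, workorder, outline_of gives the robot as it stands.
- The arm moves only by the tool move_arm, never from a script. Its argument "series" is a list of rows, each a list of 6 numbers: the shift along the world's x, y, z in cm, then the turn, a rotation vector about the world's x, y, z in degrees. A call has 1 to 8 rows; each row shifts and turns the commanded pose from where the row before left it; what a row does not reach is not made up. A row lasts 1/10 s, in which the tool goes at most 50 mm and 8.59 degrees, less where a joint would pass 70% of its speed; a pose out of reach is approached as far as the arm can. A call with a gripper value outside its range is refused whole. "grip" is the opening, from 0 (shut) to 1 (fully open), set as the call begins (left out, the last holds). The fingers move at their own pace and stop on an object; "force" is the grip in N (left out, the last holds). Time passes only in rows, so rows that do not move let the fingers close. It gives the time, the measured TCP pose, the force and the opening at its end, in the units of the state.
- monitor.observe(): the state, without advancing time (a new reading comes with each control period).
- imaging.get_image(name): name is "side" or "top"; returns a dict with "color" (400x640x3 uint8, red, green, blue), "fx", "fy", "cx", "cy" (pixels), "dist_coeffs" ([k1, k2, p1, p2, k3] as OpenCV has them; the pictures are not rectified), "rvec" (rotation vector, rad) and "tvec" (3), from world to camera coordinates, as OpenCV has them. Camera axes: x right, y down, z forward; pixel columns grow to the right and rows downward; lengths in m; the calibration is good to about 2 mm. A picture is of the moment at which its call begins. There is no depth.
- workorder.sign_off(): hands the job in, once; it reports no verdict.
Trained networks look in the newest picture that a camera, given by its name, has taken for a name from the list of things; names that differ only in an ending like _2 or _b are one class to them, and where a whole thing is asked for, a point or a joint stands for the part that bears it (a point fixed in the world has none). Each returns a list of dicts, best first, with "p" (0 to 1); they miss things now and then, are a little off and sometimes report something else, mostly with a low value. They report only what shows in the picture. A call takes as long as a camera call. They do not tell look-alikes from the thing itself.
- outline_of(camera, thing): "mask" (400x640 bool, what is visible of it) and "rect" ([left, top, width, height] in pixels, round what is visible of it).
The state is a dict: "clock": time; "joints": joint angles; "dq": joint speeds; "joint_efforts": joint torques, N m; "position": TCP position; "ee_rot": TCP orientation; "force": force on the tool from outside, world axes, zero at the start; "ft_torque": the same for the moment, N m; "width": opening from 0.0 (shut) to 1.0 (fully open).
Only numpy, scipy, OpenCV 4.12 (cv2) and the standard library are available. Lean on these libraries where they do the work, as an engineer would, in place of code of your own. Each camera call takes 0.05 s, during which the arm holds its last target. There are 200 camera calls.

## Working session

There is one attempt and no reset: what is moved stays moved. The work goes in short steps, Python scripts to look and compute and a tool call to move; the robot and the scene stay as the last step left them, time stands still between calls to the robot, and variables do not carry over. Pictures are saved under pics/ and viewed, about 12 in all and at most 16, crops included, and the job is handed in when it is done.

Besides the shell and the picture viewer there is one more tool, called after "Call:" as name([rows], argument=value, ...), one row to a line, values as JSON. move_arm: Moves the arm, as the interface text tells. Its arguments: {"type":"object","properties":{"series":{"type":"array"},"grip":{"type":"number"},"force":{"type":"number"}},"required":["series"]}

```bash
ls; mkdir -p pics; python3 - <<'E'
from cell import monitor, imaging
import cv2
s=monitor.observe();print(s)
for n in("side","top"):
    r=imaging.get_image(n);cv2.imwrite(f"pics/{n}0.png",r["color"][:,:,::-1]);print({k:v for k,v in r.items() if k!="color"})
E
```

```text
pics
{'clock': 0.0, 'joints': array([-1.44061548,  0.4352166 ,  0.02493748,  1.57411948, -0.0115873 ,
        1.13399444, -0.07510831]), 'dq': array([-1.31233836e-03,  6.21908788e-05, -1.34084524e-03, -9.52169562e-04,
       -9.60554293e-04, -9.53803505e-04,  9.95968347e-04]), 'joint_efforts': array([ 2.52865184e-04, -6.67841935e+01,  9.85755399e-01, -3.14456964e+01,
       -6.02621608e-02,  4.28650528e-02,  1.32721516e-04]), 'position': array([0.14410193, 0.60765285, 0.24493985]), 'ee_rot': array([-3.64884632e-01, -3.12028500e+00,  2.50163739e-03]), 'force': array([ 0.03946226,  0.22361613, -0.00489484]), 'ft_torque': array([-7.52161442e-02, -3.02330155e-06,  1.84556149e-02]), 'width': 0.9996558710950622}
{'fx': 405.36401271667194, 'fy': 405.36401271667194, 'cx': 316.83531991789715, 'cy': 196.71884420328396, 'dist_coeffs': array([0.00517854, 0.        , 0.        , 0.        , 0.        ]), 'rvec': array([ 2.024451  , -0.22566597,  0.13710118]), 'tvec': array([-0.5468364 ,  0.12210807,  0.98219781])}
{'fx': 441.80064945789894, 'fy': 441.80064945789894, 'cx': 320.1940502935921, 'cy': 204.6269743961627, 'dist_coeffs': array([0.0161383, 0.       , 0.       , 0.       , 0.       ]), 'rvec': array([ 2.09114538, -2.15043034,  0.21434411]), 'tvec': array([0.04325943, 0.54191449, 1.05803658])}
```

View pics/top0.png

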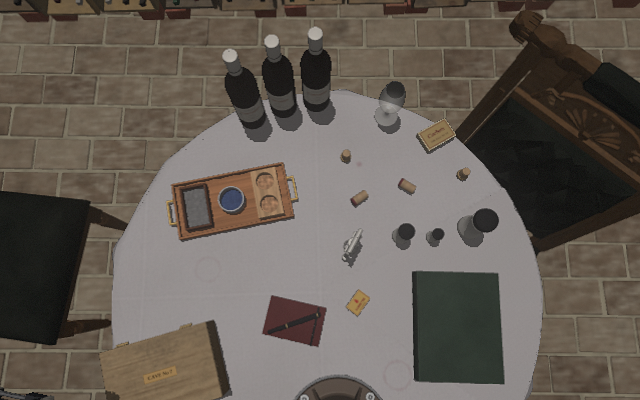

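View pics/side0.png

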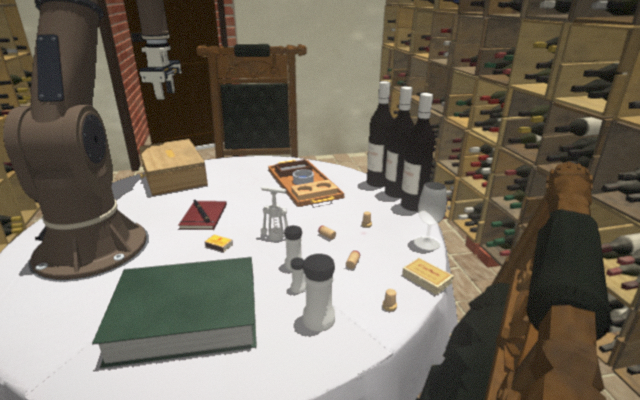

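```bash
cat > h.py <<'E'
import numpy as np, cv2
from cell import monitor, imaging, workorder, outline_of
def cam(n):
    r=imaging.get_image(n); r["K"]=np.array([[r["fx"],0,r["cx"]],[0,r["fy"],r["cy"]],[0,0,1]]); return r
def proj(r,P): return cv2.projectPoints(np.asarray(P,float).reshape(-1,3),r["rvec"],r["tvec"],r["K"],r["dist_coeffs"])[0][:,0]
def ray(r,uv,z):
    u=cv2.undistortPoints(np.array([[uv]],float),r["K"],r["dist_coeffs"])[0,0]
    R=cv2.Rodrigues(r["rvec"])[0]; c=-R.T@r["tvec"]; d=R.T@np.array([u[0],u[1],1])
    return (c+d*(z-c[2])/d[2])[:2]
E
python3 - <<'E'
from h import *
import pickle
D={}
for n in("top","side"):
    r=cam(n); D[n]=r; print(n,"cam",-cv2.Rodrigues(r["rvec"])[0].T@r["tvec"],"base/tcp px",proj(r,[[0,0,0],[.144,.608,.245]]).round())
    for t in("stopper_a","corkscrew","pump","cork_a","caddy","screw_bay","pump_cup","stopper_block"):
        o=outline_of(n,t); D[n,t]=o
        for q in o:
            m=q["mask"]; ys,xs=np.nonzero(m)
            print(t,round(q["p"],2),[int(v) for v in q["rect"]],m.sum(),xs.mean().round(1),ys.mean().round(1), ray(r,(xs.mean(),ys.mean()),.03).round(3))
pickle.dump(D,open("d0.pkl","wb"))
E
```

```text
top cam [0.32677161 0.03731931 1.14315864] base/tcp px [[338. 432.]
 [ 19. 401.]]
corkscrew 0.81 [339, 228, 23, 32] 319 351.9 245.0 [ 0.441 -0.049]
pump 0.77 [426, 229, 13, 12] 204 434.5 235.1 [ 0.461 -0.259]
pump 0.62 [455, 206, 45, 29] 905 477.7 223.2 [ 0.488 -0.371]
pump 0.55 [392, 221, 23, 23] 350 403.6 233.2 [ 0.468 -0.182]
cork_a 0.7 [398, 177, 18, 14] 146 406.6 185.4 [ 0.592 -0.197]
cork_a 0.65 [350, 187, 20, 19] 175 359.4 197.4 [ 0.564 -0.074]
cork_a 0.3 [338, 226, 23, 34] 290 352.1 244.7 [ 0.442 -0.05 ]
caddy 0.91 [169, 162, 128, 77] 3665 232.3 201.3 [0.562 0.254]
screw_bay 0.74 [180, 180, 36, 50] 1271 196.0 206.6 [0.551 0.346]
pump_cup 0.6 [216, 186, 29, 26] 586 231.7 199.1 [0.568 0.255]
stopper_block 0.66 [248, 168, 37, 50] 1312 267.4 192.7 [0.583 0.163]
side cam [ 0.35386017 -0.92402049  0.54737745] base/tcp px [[ 91. 247.]
 [164.  90.]]
stopper_a 0.73 [380, 287, 15, 21] 254 389.7 300.1 [ 0.618 -0.371]
stopper_a 0.46 [366, 211, 6, 15] 116 366.3 219.4 [ 0.675 -0.069]
corkscrew 0.61 [258, 182, 31, 58] 863 273.5 215.0 [0.446 0.007]
corkscrew 0.4 [346, 250, 12, 18] 181 352.5 258.7 [ 0.589 -0.227]
pump 0.95 [286, 224, 15, 45] 500 292.3 243.1 [ 0.472 -0.136]
pump 0.95 [292, 257, 13, 38] 449 297.0 275.0 [ 0.461 -0.256]
pump 0.62 [299, 256, 36, 74] 2231 318.1 292.0 [ 0.492 -0.318]
cork_a 0.73 [275, 160, 33, 15] 392 290.7 167.0 [0.543 0.323]
cork_a 0.67 [321, 225, 13, 15] 165 326.6 231.5 [ 0.562 -0.104]
cork_a 0.6 [346, 250, 11, 16] 178 352.5 258.9 [ 0.589 -0.227]
caddy 0.9 [265, 163, 77, 43] 849 304.3 187.3 [0.557 0.156]
screw_bay 0.59 [271, 158, 38, 14] 462 291.2 166.8 [0.545 0.324]
pump_cup 0.7 [293, 169, 19, 15] 216 302.5 176.1 [0.568 0.24 ]
stopper_block 0.7 [288, 180, 49, 18] 589 314.2 189.3 [0.583 0.136]
```

```bash
cat > fit.py <<'E'
from h import *
from scipy.optimize import minimize
def cyl(z0,z1,d,n=24):
    a=np.linspace(0,2*np.pi,n,endpoint=False); c=np.c_[np.cos(a),np.sin(a)]*d/2
    return np.r_[np.c_[c,0*a+z0],np.c_[c,0*a+z1]]
def box(x,y,z0,z1,cx=0,cy=0): return np.array([[cx+i*x/2,cy+j*y/2,z] for i in(-1,1) for j in(-1,1) for z in(z0,z1)])
def bar(l,d,z):  # along y
    p=cyl(-l/2,l/2,d); return np.c_[p[:,0],p[:,2],p[:,1]+z]
M={"pump":[cyl(0,.027,.044),cyl(.027,.071,.036),cyl(.071,.099,.039)],
 "stopper":[cyl(0,.012,.029),cyl(.012,.037,.023)],
 "screw_bay":[box(.114,.069,.006,.030)],"pump_cup":[cyl(.006,.034,.068)],"stopper_block":[box(.126,.066,.006,.026)],
 "caddy":[box(.150,.300,0,.018)],"handle":[bar(.074,.012,.132)],"cork":[bar(.044,.024,.012)]}
def sil(r,parts,x,y,yaw,s=4):
    m=np.zeros((400*s,640*s),np.uint8); R=np.array([[np.cos(yaw),-np.sin(yaw)],[np.sin(yaw),np.cos(yaw)]])
    for p in parts:
        q=p.copy(); q[:,:2]=p[:,:2]@R.T+[x,y]
        cv2.fillConvexPoly(m,cv2.convexHull(((proj(r,q)+.5)*s).astype(np.int32)),1)
    return cv2.resize(m.astype(np.float32),(640,400),interpolation=cv2.INTER_AREA)
def fit(obs,parts,x0,yaw=True):
    def c(p):
        t=0
        for r,m in obs:
            s=sil(r,parts,p[0],p[1],p[2] if yaw else 0); t+=1-np.minimum(s,m).sum()/np.maximum(s,m).sum()
        return t/len(obs)
    n=3 if yaw else 2
    sx=np.array([x0[:n]]+[np.array(x0[:n])+np.eye(n)[i]*[.012,.012,.15][i] for i in range(n)])
    q=minimize(c,x0[:n],method="Nelder-Mead",options=dict(initial_simplex=sx,xatol=3e-4,fatol=1e-4))
    return q.x.round(4),round(1-q.fun,3)
E
python3 - <<'E'
from fit import *
import pickle
D=pickle.load(open("d0.pkl","rb")); T,S=D["top"],D["side"]
g=lambda n,t,i=0:D[n,t][i]["mask"].astype(np.float32)
c=lambda *a:[np.array(v) for v in a]
y0=.15
for yw in(-.2,0.2):
  print("yaw0",yw)
  print("caddy T",fit([(T,g("top","caddy"))],M["caddy"]+[box(.114,.35,.0,.02)],[.56,.25,yw]))
  for t,x in(("screw_bay",(.55,.345)),("stopper_block",(.583,.162))):
    print(t,fit([(T,g("top",t))],M[t],[*x,yw]),fit([(T,g("top",t)),(S,g("side",t))],M[t],[*x,yw]))
t="pump_cup";print(t,fit([(T,g("top",t))],M[t],[.568,.255],False))
for i,j in((0,1),(1,2),(2,0)):
  m=g("top","pump",i);print("pump",i,fit([(T,m)],M["pump"],[*ray(T,np.argwhere(m).mean(0)[::-1],.09)],False),fit([(S,g("side","pump",j))],M["pump"],[*ray(T,np.argwhere(m).mean(0)[::-1],.09)],False))
for j in(0,1): print("stop",j,fit([(S,g("side","stopper_a",j))],M["stopper"],[(.618,-.36),(.675,-.06)][j],False))
print("stop from top px", ray(T,(346,155),.03),ray(T,(463,174),.03))
cr=np.hstack([cv2.resize(T["color"][130:270,320:460],None,fx=4,fy=4,interpolation=cv2.INTER_CUBIC)]);cv2.imwrite("pics/c1.png",cr[:,:,::-1])
a=cv2.resize(S["color"][150:350,240:420],None,fx=3,fy=3,interpolation=cv2.INTER_CUBIC);cv2.imwrite("pics/c2.png",a[:,:,::-1])
E
```

```text
yaw0 -0.2
caddy T (array([0.5701, 0.2572, 0.1801]), np.float64(0.479))
screw_bay (array([0.5538, 0.3487, 0.2016]), np.float64(0.95)) (array([0.5537, 0.3487, 0.2005]), np.float64(0.892))
stopper_block (array([0.5866, 0.1647, 0.166 ]), np.float64(0.948)) (array([0.5868, 0.1649, 0.1733]), np.float64(0.909))
yaw0 0.2
caddy T (array([0.5702, 0.2567, 0.1812]), np.float64(0.48))
screw_bay (array([0.5532, 0.3487, 0.18  ]), np.float64(0.948)) (array([0.5535, 0.3491, 0.1827]), np.float64(0.893))
stopper_block (array([0.5864, 0.165 , 0.1703]), np.float64(0.948)) (array([0.5866, 0.1648, 0.173 ]), np.float64(0.911))
pump_cup (array([0.5706, 0.2566]), np.float64(0.948))
pump 0 (array([ 0.4574, -0.2461]), np.float64(0.498)) (array([ 0.4624, -0.2541]), np.float64(0.46))
pump 1 (array([ 0.4915, -0.3724]), np.float64(0.534)) (array([ 0.4807, -0.365 ]), np.float64(0.552))
pump 2 (array([ 0.4654, -0.1774]), np.float64(0.926)) (array([ 0.4673, -0.1721]), np.float64(0.599))
stop 0 (array([ 0.6264, -0.3541]), np.float64(0.834))
stop 1 (array([ 0.6845, -0.042 ]), np.float64(0.717))
stop from top px [ 0.67849904 -0.0436203 ] [ 0.61845683 -0.34589488]
```

View pics/c1.png

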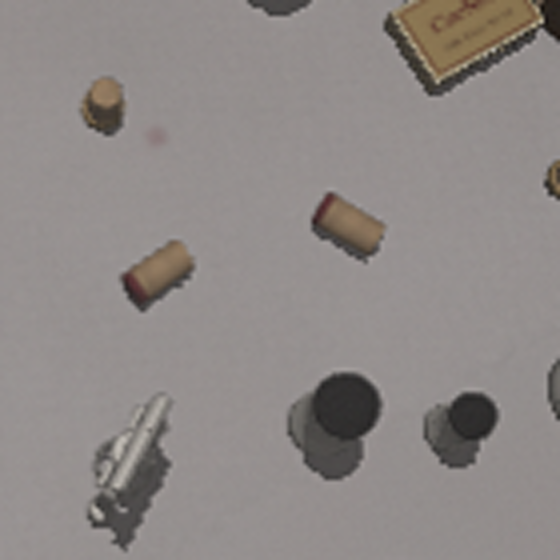

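View pics/c2.png

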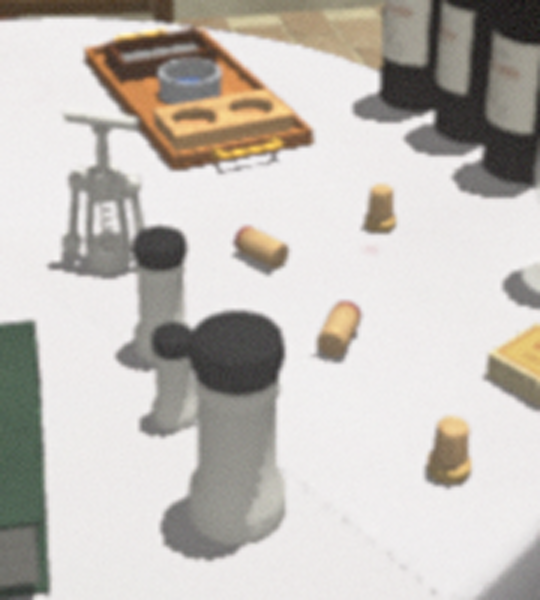

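```bash
python3 - <<'E'
from fit import *
import pickle
D=pickle.load(open("d0.pkl","rb")); T,S=D["top"],D["side"]
for r,a,b in((T,(361,229.5),(348.8,252.5)),(S,(262,189.3),(286.7,192))):
    A,B=ray(r,a,.132),ray(r,b,.132); print(A,B,(A+B)/2,np.linalg.norm(A-B),np.degrees(np.arctan2(*(A-B)[::-1])))
ov=[]
for r,(x0,x1,y0,y1) in((T,(320,480,140,270)),(S,(240,420,160,320))):
    im=cv2.resize(r["color"][y0:y1,x0:x1],None,fx=3,fy=3,interpolation=cv2.INTER_CUBIC)
    for parts,p in((M["pump"],(.466,-.176)),(M["stopper"],(.622,-.349)),(M["stopper"],(.681,-.0428)),(M["handle"],(.437,-.046,-.6))):
        s=cv2.resize(sil(r,parts,p[0],p[1],p[2] if len(p)>2 else 0)[y0:y1,x0:x1],None,fx=3,fy=3)
        c,_=cv2.findContours((s>.5).astype(np.uint8),0,1);cv2.drawContours(im,c,-1,(255,0,0),1)
    ov.append(im)
h=max(o.shape[0] for o in ov);ov=np.hstack([cv2.copyMakeBorder(o,0,h-o.shape[0],0,0,0) for o in ov])[:, :]
print(ov.shape);cv2.imwrite("pics/ov.png",cv2.resize(ov,None,fx=.78,fy=.78)[:,:,::-1])
E
```

```text
[ 0.46618189 -0.06371951] [ 0.41404224 -0.03340338] [ 0.44011207 -0.04856144] 0.06031261045195414 -30.175474657289865
[ 0.41673109 -0.04534249] [ 0.47179128 -0.07301137] [ 0.44426119 -0.05917693] 0.06162135898437112 153.31952483248736
(480, 1020, 3)
```

View pics/ov.png

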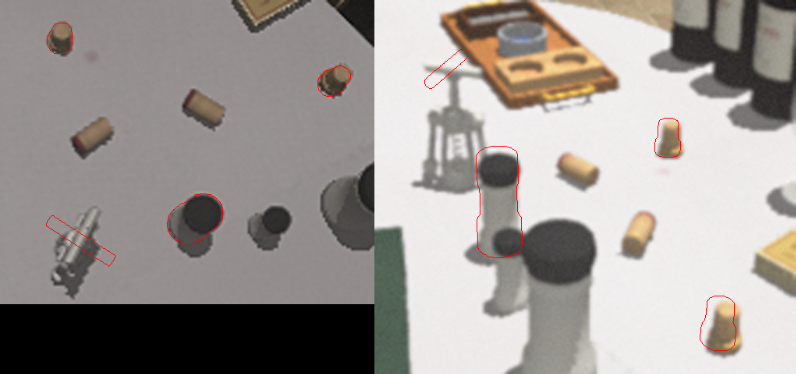

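```bash
python3 - <<'E'
from fit import *
T,S=cam("top"),cam("side")
def z(r,x0,y0,w=32,h=38): return cv2.resize(r["color"][y0:y0+h,x0:x0+w],None,fx=8,fy=8,interpolation=cv2.INTER_CUBIC)
a=np.hstack([z(T,336,226),z(T,388,212,36,38),z(T,446,158,32,38)]);b=np.hstack([z(S,256,184,34,30),z(S,356,206,32,30),z(S,374,282,34,30)])
im=np.vstack([a,b]) if a.shape[1]==b.shape[1] else np.vstack([a,cv2.copyMakeBorder(b,0,0,0,max(0,a.shape[1]-b.shape[1]),0)[:,:a.shape[1]]])
cv2.imwrite("pics/z.png",im[:,:,::-1]);print(im.shape)
E
```

```text
(544, 800, 3)
```

View pics/z.png

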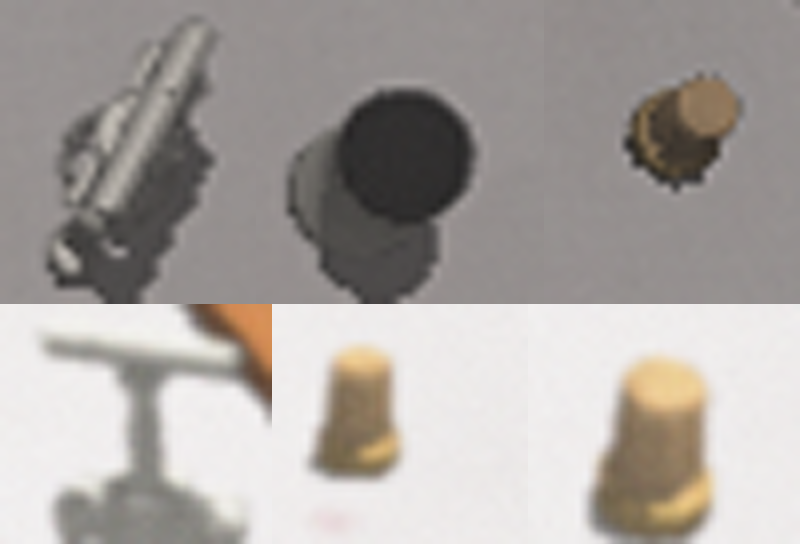

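The top view shows three pumps at (404,233), (435,237) and (478,223). I choose (404,233): its silhouette fits the 39/99 mm model at 0.93, against about 0.5 for the other two. The stoppers stand at (346,156) and (463,174). The corks, at (359,199) and (407,186), have red ends and no cap. There is only one corkscrew, at (352,245). I'll take the corkscrew first.

Call:
move_arm([
  [2.5,-3.9,0,0,0,-1],
  [2.5,-3.9,0,0,0,-1],
  [2.5,-3.9,0,0,0,-1],
  [2.5,-3.9,0,0,0,-1],
  [2.5,-3.9,0,0,0,-1],
  [2.5,-3.9,0,0,0,-1],
  [2.5,-3.9,0,0,0,-1],
  [2.5,-3.9,0,0,0,-1],
], grip=1)

```text
clock: 1.9
position: [0.345, 0.2945, 0.2461]
ee_rot: [0.583, 3.087, 0.001]
force: [2.1, 0.9, 0.0]
width: 0.998
```

Call:
move_arm([
  [1.2,-4.3,0,0,0,-1],
  [1.2,-4.3,0,0,0,-1],
  [1.2,-4.3,0,0,0,-1],
  [1.2,-4.3,0,0,0,-1],
  [1.2,-4.3,0,0,0,-1],
  [1.2,-4.3,0,0,0,-1],
  [1.2,-4.3,0,0,0,-1],
  [1.2,-4.3,0,0,0,-1],
])

```text
clock: 2.7
position: [0.4405, -0.0496, 0.2462]
ee_rot: [0.796, 3.038, 0.001]
force: [1.3, 0.8, 0.5]
width: 1.004
```

Call:
move_arm([
  [0,0,-3,0,0,0],
  [0,0,-3,0,0,0],
  [0,0,-2,0,0,0],
  [0,0,0,0,0,0],
])

```text
clock: 3.1
position: [0.4386, -0.0479, 0.1639]
ee_rot: [-0.795, -3.035, 0.003]
force: [-0.6, 0.1, 0.1]
width: 0.999
```

```bash
python3 - <<'E'
from fit import *
S,T=cam("side"),cam("top")
a=cv2.resize(S["color"][130:260,200:340],None,fx=4,fy=4,interpolation=cv2.INTER_CUBIC);cv2.imwrite("pics/s2.png",a[:,:,::-1])
E
```

```text
(no output)
```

View pics/s2.png

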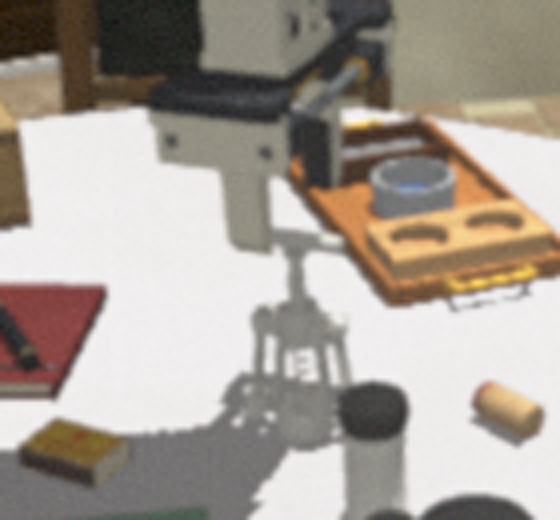

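```bash
python3 - <<'E'
from fit import *
S=cam("side")
q=lambda P:(proj(S,P)-[200,130])*4
print(q([[.4386,-.0479,.145],[.4386,-.0479,.132],[.445,-.052,.132],[.45,-.0545,.132],[.445,-.052,0]]).round())
for h in (.120,.132): print(h,ray(S,(200+297/4,130+240/4),h))
E
```

```text
[[284. 216.]
 [285. 235.]
 [297. 237.]
 [306. 238.]
 [307. 426.]]
0.12 [ 0.4472987  -0.03059162]
0.132 [ 0.44467511 -0.05567752]
```

Call:
move_arm([
  [0.6,-0.4,-1.5,0,0,0],
  [0,0,-1.5,0,0,0],
  [0,0,0,0,0,0],
])

```text
clock: 3.55
position: [0.4462, -0.0517, 0.1358]
ee_rot: [-0.795, -3.039, -0.0]
force: [0.2, 0.4, 0.2]
width: 0.997
```

Call:
move_arm([
  [0,0,0,0,0,0],
  [0,0,0,0,0,0],
  [0,0,0,0,0,0],
  [0,0,0,0,0,0],
  [0,0,0,0,0,0],
  [0,0,0,0,0,0],
  [0,0,0,0,0,0],
  [0,0,0,0,0,0],
], grip=0, force=25)

```text
clock: 4.35
position: [0.4462, -0.0519, 0.1357]
ee_rot: [-0.796, -3.039, 0.0]
force: [-0.7, 0.5, 0.2]
width: 0.351
```

Call:
move_arm([
  [0,0,0,0,0,0],
  [0,0,1,0,0,0],
  [0,0,1.5,0,0,0],
  [0,0,1.5,0,0,0],
  [0,0,1.5,0,0,0],
  [0,0,1.5,0,0,0],
  [0,0,0,0,0,0],
])

```text
clock: 5.05
position: [0.4474, -0.052, 0.2079]
ee_rot: [0.795, 3.036, 0.002]
force: [0.5, 0.2, -0.3]
width: 0.006
```

```bash
python3 - <<'E'
from fit import *
S,T=cam("side"),cam("top")
a=cv2.resize(S["color"][100:260,220:340],None,fx=3.5,fy=3.5,interpolation=cv2.INTER_CUBIC);b=cv2.resize(T["color"][180:340,280:380],None,fx=3.5,fy=3.5)
cv2.imwrite("pics/s3.png",np.hstack([a,b])[:,:,::-1])
print(monitor.observe()["force"], monitor.observe()["width"])
E
```

```text
[-0.35636672  0.3225687   0.28466025] 0.003918207026482485
```

View pics/s3.png

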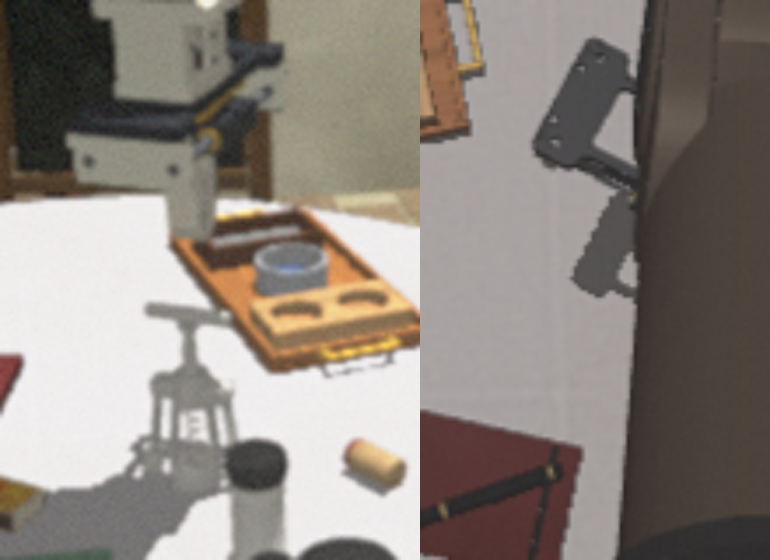

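I lifted before the slow fingers had closed. The corkscrew hasn't moved, so I'll repeat the grasp and wait for the width to settle.

Call:
move_arm([
  [0,0,0,0,0,0],
  [0,0,0,0,0,0],
  [0,0,0,0,0,0],
  [0,0,0,0,0,0],
  [0,0,0,0,0,0],
  [0,0,0,0,0,0],
  [0,0,0,0,0,0],
], grip=0.5)

```text
clock: 5.85
position: [0.4462, -0.0519, 0.2057]
ee_rot: [-0.796, -3.039, 0.0]
force: [-0.6, -0.9, 0.4]
width: 0.494
```

Call:
move_arm([
  [0,0,-2.5,0,0,0],
  [0,0,-2.5,0,0,0],
  [0,0,-1.5,0,0,0],
  [0,0,-0.8,0,0,0],
  [0,0,0,0,0,0],
])

```text
clock: 6.35
position: [0.4457, -0.0519, 0.1321]
ee_rot: [-0.796, -3.038, 0.001]
force: [0.3, 0.6, -0.0]
width: 0.507
```

Call:
move_arm([
  [0,0,0,0,0,0],
  [0,0,0,0,0,0],
  [0,0,0,0,0,0],
  [0,0,0,0,0,0],
  [0,0,0,0,0,0],
  [0,0,0,0,0,0],
  [0,0,0,0,0,0],
  [0,0,0,0,0,0],
], grip=0, force=30)

```text
clock: 7.15
position: [0.4466, -0.0518, 0.133]
ee_rot: [0.796, 3.038, 0.0]
force: [0.5, 0.3, 5.0]
width: 0.131
```

Call:
move_arm([
  [0,0,0.5,0,0,0],
  [0,0,1,0,0,0],
  [0,0,2,0,0,0],
  [0,0,2.5,0,0,0],
  [0,0,2.5,0,0,0],
  [0,0,1.0,0,0,0],
  [0,0,0,0,0,0],
])

```text
clock: 7.85
position: [0.4469, -0.0518, 0.2289]
ee_rot: [0.795, 3.037, 0.002]
force: [-0.0, -0.2, -2.4]
width: 0.132
```

```bash
python3 - <<'E'
from fit import *
S=cam("side"); s=monitor.observe(); print(s["force"],s["width"],s["position"],s["ft_torque"])
p=s["position"]
a=S["color"].copy()
a=cv2.resize(a[100:260,200:360],None,fx=3.5,fy=3.5,interpolation=cv2.INTER_CUBIC)
for P in(p,p-[0,0,.132]):
    u=((proj(S,[P])[0]-[200,100])*3.5).astype(int);cv2.circle(a,tuple(int(v) for v in u),3,(255,0,0),-1)
cv2.imwrite("pics/s4.png",a[:,:,::-1])
E
```

```text
[-0.31969087 -0.04440226 -3.41810836] 0.13011876915355602 [ 0.44620476 -0.05168435  0.22777387] [-0.0118408   0.01505848 -0.03653555]
```

View pics/s4.png

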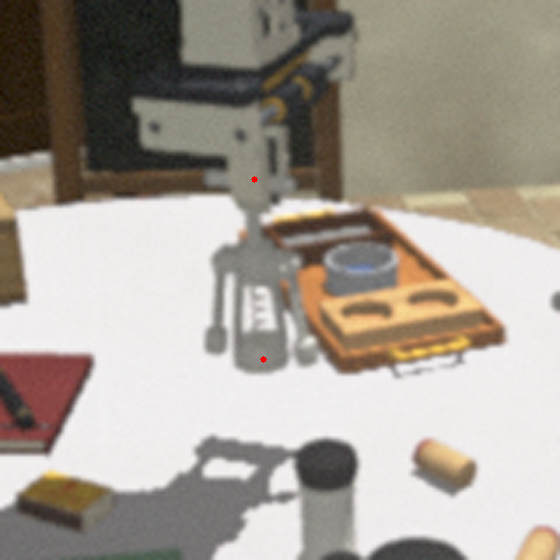

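Call:
move_arm([
  [0.9,3.34,0,0,0,3.3],
  [0.9,3.34,0,0,0,3.3],
  [0.9,3.34,0,0,0,3.3],
  [0.9,3.34,0,0,0,3.3],
  [0.9,3.34,0,0,0,3.3],
  [0.9,3.34,0,0,0,3.3],
  [0.9,3.34,0,0,0,3.3],
  [0.9,3.34,0,0,0,3.3],
])

```text
clock: 8.7
position: [0.5175, 0.2164, 0.2257]
ee_rot: [-0.077, -3.138, 0.002]
force: [1.0, 0.6, -2.2]
width: 0.13
```

Call:
move_arm([
  [0.9,3.34,0,0,0,3.3],
  [0.9,3.34,0,0,0,3.3],
  [0.9,3.34,0,0,0,3.3],
  [0.8,3.34,0,0,0,3.3],
  [0,0,0,0,0,0],
  [0,0,-2,0,0,0],
  [0,0,-1,0,0,0],
  [0,0,0,0,0,0],
])

```text
clock: 9.5
position: [0.5517, 0.3476, 0.1946]
ee_rot: [0.279, -3.124, 0.005]
force: [-0.4, -0.3, -2.5]
width: 0.133
```

```bash
python3 - <<'E'
from fit import *
S=cam("side");T=cam("top"); s=monitor.observe(); print(s["force"],s["width"],s["position"],s["ee_rot"])
p=s["position"]
a=cv2.resize(S["color"][90:210,230:350],None,fx=4,fy=4,interpolation=cv2.INTER_CUBIC)
for P in(p,p-[0,0,.132],[.5537,.3488,.03],[.5537,.3488,.012]):
    u=((proj(S,[P])[0]-[230,90])*4).astype(int);cv2.circle(a,tuple(int(v) for v in u),3,(255,0,0),-1)
b=cv2.resize(T["color"][150:250,160:240],None,fx=4,fy=4)
b=cv2.copyMakeBorder(b,0,80,0,0,0)
cv2.imwrite("pics/s5.png",np.hstack([a,b])[:,:,::-1])
E
```

```text
[-0.28342026 -0.62091306 -2.94933784] 0.12756997267491393 [0.55302052 0.34835557 0.19719526] [ 2.79647360e-01 -3.12792798e+00  1.14378913e-03]
```

View pics/s5.png

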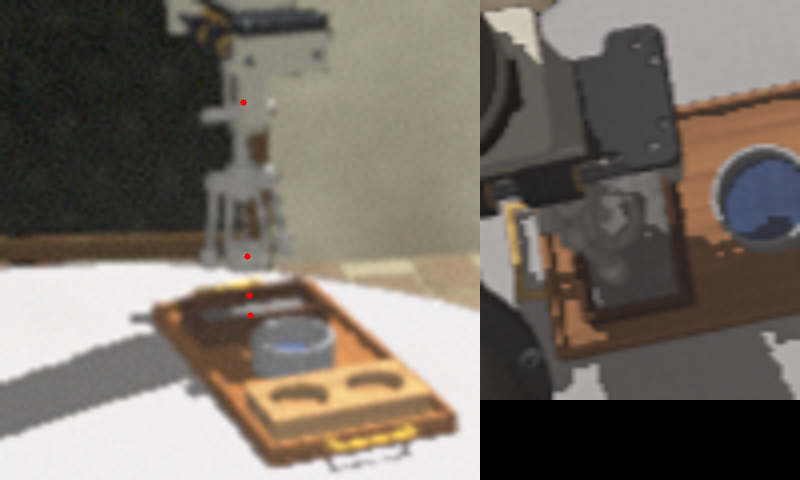

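Call:
move_arm([
  [0,0,-1.5,0,0,0],
  [0,0,-1.5,0,0,0],
  [0,0,-1.0,0,0,0],
  [0,0,-0.6,0,0,0],
  [0,0,-0.3,0,0,0],
  [0,0,0,0,0,0],
  [0,0,0,0,0,0],
])

```text
clock: 10.3
position: [0.5535, 0.3491, 0.1492]
ee_rot: [-0.281, 3.128, 0.001]
force: [1.2, 0.9, -2.8]
width: 0.129
```

Call:
move_arm([
  [0,0,-0.2,0,0,0],
  [0,0,-0.2,0,0,0],
  [0,0,0,0,0,0],
  [0,0,0,0,0,0],
])

```text
clock: 10.7
position: [0.5539, 0.3492, 0.1455]
ee_rot: [-0.28, 3.127, 0.001]
force: [0.6, -0.9, 3.4]
width: 0.134
```

Call:
move_arm([
  [0,0,0,0,0,0],
  [0,0,0,0,0,0],
  [0,0,0,0,0,0],
  [0,0,0,0,0,0],
  [0,0,0,0,0,0],
  [0,0,0,0,0,0],
], grip=0.6)

```text
clock: 11.3
position: [0.5532, 0.349, 0.1447]
ee_rot: [0.281, -3.129, -0.0]
force: [0.6, -0.4, -0.7]
width: 0.583
```

Call:
move_arm([
  [0,0,1,0,0,0],
  [0,0,2,0,0,0],
  [0,0,3,0,0,0],
  [0,0,3,0,0,0],
  [0,-3,0,0,0,-7.5],
  [0,-4,0,0,0,-7.5],
  [0,-4,0,0,0,-7.5],
  [0,-4,0,0,0,-7.5],
], grip=0.8)

```text
clock: 12.1
position: [0.5532, 0.1975, 0.2357]
ee_rot: [0.546, 3.093, 0.001]
force: [0.6, 0.4, 0.2]
width: 0.798
```

Call:
move_arm([
  [-1,-4.2,0,0,0,-6.7],
  [-1,-4.2,0,0,0,-6.7],
  [-1,-4.2,0,0,0,-6.7],
  [-1,-4.2,0,0,0,-6.7],
  [-1,-4.2,0,0,0,-6.7],
  [-1,-4.2,0,0,0,-6.7],
  [-1,-4.2,0,0,0,-6.7],
  [-1,-4.2,0,0,0,-6.7],
])

```text
clock: 12.9
position: [0.4728, -0.1386, 0.2357]
ee_rot: [1.881, 2.515, 0.002]
force: [0.1, 0.3, 0.5]
width: 0.797
```

Call:
move_arm([
  [-0.7,-4,0,0,0,-6.4],
  [0,0,-3,0,0,0],
  [0,0,-3,0,0,0],
  [0,0,-2,0,0,0],
  [0,0,0,0,0,0],
  [0,0,0,0,0,0],
])

```text
clock: 13.5
position: [0.4665, -0.1773, 0.1556]
ee_rot: [2.014, 2.411, 0.0]
force: [0.1, -0.0, 0.3]
width: 0.798
```

```bash
python3 - <<'E'
from fit import *
S=cam("side");T=cam("top"); s=monitor.observe(); print(s["force"],s["width"],s["position"],s["ee_rot"])
p=s["position"]
a=cv2.resize(S["color"][150:270,240:350],None,fx=4,fy=4,interpolation=cv2.INTER_CUBIC)
for P in(p,p*[1,1,0]+[0,0,.099],p*[1,1,0]+[0,0,.0]):
    u=((proj(S,[P])[0]-[240,150])*4).astype(int);cv2.circle(a,tuple(int(v) for v in u),2,(255,0,0),-1)
b=cv2.resize(T["color"][150:270,155:245],None,fx=4,fy=4)
cv2.imwrite("pics/s6.png",np.hstack([a,b])[:,:,::-1])
E
```

```text
[ 0.00997133 -0.55970584 -0.00352666] 0.8012165517677551 [ 0.46711339 -0.17735482  0.15616995] [2.01267007e+00 2.40977102e+00 1.96413513e-03]
```

View pics/s6.png

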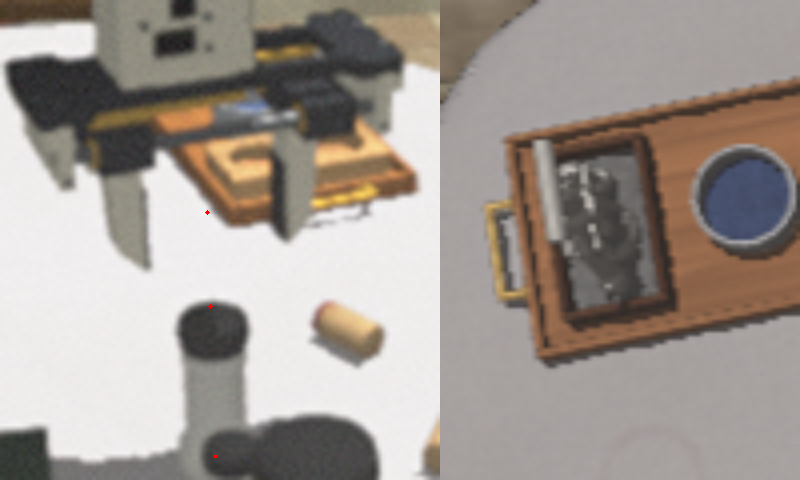

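Call:
move_arm([
  [0.1,-0.2,-2,0,0,0],
  [0,0,-2,0,0,0],
  [0,0,-2,0,0,0],
  [0,0,-1,0,0,0],
  [0,0,0,0,0,0],
])

```text
clock: 14.1
position: [0.4671, -0.1789, 0.0846]
ee_rot: [-2.013, -2.411, 0.0]
force: [0.1, 0.0, -0.3]
width: 0.801
```

Call:
move_arm([
  [0,0,0,0,0,0],
  [0,0,0,0,0,0],
  [0,0,0,0,0,0],
  [0,0,0,0,0,0],
  [0,0,0,0,0,0],
  [0,0,0,0,0,0],
  [0,0,0,0,0,0],
  [0,0,0,0,0,0],
], grip=0, force=20)

```text
clock: 14.9
position: [0.4673, -0.1792, 0.085]
ee_rot: [2.014, 2.411, 0.0]
force: [-1.2, -0.3, 5.7]
width: 0.404
```

Call:
move_arm([
  [0,0,0,0,0,0],
  [0,0,0.5,0,0,0],
  [0,0,1.5,0,0,0],
  [0,0,2.5,0,0,0],
  [0,0,3,0,0,0],
  [0,0,1.5,0,0,0],
  [0,0,0,0,0,0],
  [0,0,0,0,0,0],
])

```text
clock: 15.7
position: [0.4671, -0.1787, 0.1744]
ee_rot: [-2.013, -2.411, -0.001]
force: [0.1, 0.1, -0.7]
width: 0.403
```

```bash
python3 - <<'E'
from fit import *
S=cam("side"); s=monitor.observe(); print(s["force"],s["width"],s["position"],s["ee_rot"])
p=s["position"]
a=cv2.resize(S["color"][150:270,230:350],None,fx=4,fy=4,interpolation=cv2.INTER_CUBIC)
for dz in(-.085,):
    m=cv2.resize(sil(S,[q+[0,0,p[2]+dz] for q in M["pump"]],p[0],p[1],0)[150:270,230:350],None,fx=4,fy=4)
    c,_=cv2.findContours((m>.5).astype(np.uint8),0,1);cv2.drawContours(a,c,-1,(255,0,0),1)
cv2.imwrite("pics/s7.png",a[:,:,::-1])
E
```

```text
[-0.06445274  0.0477631  -1.63422826] 0.40418003811290687 [ 0.46674384 -0.1785775   0.17391343] [-2.01282746e+00 -2.41063960e+00  5.26259126e-04]
```

View pics/s7.png

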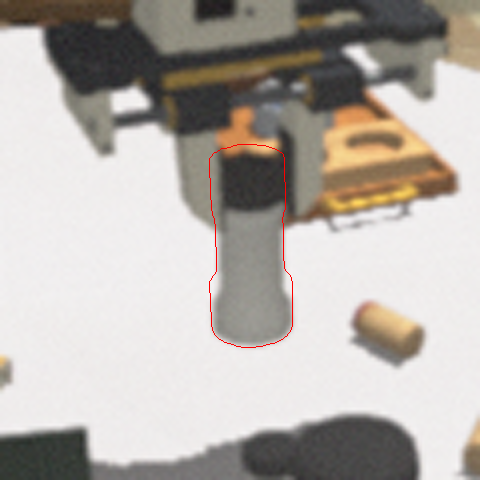

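Call:
move_arm([
  [0.94,3.96,0,0,0,0],
  [0.94,3.96,0,0,0,0],
  [0.94,3.96,0,0,0,0],
  [0.94,3.96,0,0,0,0],
  [0.94,3.96,0,0,0,0],
  [0.94,3.96,0,0,0,0],
  [0.94,3.96,0,0,0,0],
  [0.94,3.96,0,0,0,0],
])

```text
clock: 16.55
position: [0.5418, 0.1393, 0.1733]
ee_rot: [-2.013, -2.41, 0.003]
force: [1.3, -0.2, -0.9]
width: 0.404
```

Call:
move_arm([
  [0.94,3.96,0,0,0,0],
  [0.94,3.96,0,0,0,0],
  [0.94,3.96,0,0,0,0],
  [0,0,0,0,0,0],
  [0,0,-2,0,0,0],
  [0,0,-1.5,0,0,0],
  [0,0,0,0,0,0],
  [0,0,0,0,0,0],
])

```text
clock: 17.35
position: [0.5703, 0.2558, 0.1391]
ee_rot: [-2.015, -2.41, 0.003]
force: [-0.5, 0.3, -0.8]
width: 0.403
```

Call:
move_arm([
  [0,0,-1.5,0,0,0],
  [0,0,-1.5,0,0,0],
  [0,0,-0.7,0,0,0],
  [0,0,0,0,0,0],
  [0,0,0,0,0,0],
])

```text
clock: 17.85
position: [0.5707, 0.2564, 0.1026]
ee_rot: [2.014, 2.411, -0.0]
force: [0.5, 0.1, -1.0]
width: 0.405
```

Call:
move_arm([
  [0,0,-0.2,0,0,0],
  [0,0,-0.2,0,0,0],
  [0,0,0,0,0,0],
  [0,0,0,0,0,0],
])

```text
clock: 18.25
position: [0.5706, 0.2566, 0.0988]
ee_rot: [2.014, 2.411, 0.0]
force: [0.9, 0.7, -1.1]
width: 0.403
```

Call:
move_arm([
  [0,0,-0.2,0,0,0],
  [0,0,0,0,0,0],
  [0,0,0,0,0,0],
])

```text
clock: 18.55
position: [0.5708, 0.2567, 0.0971]
ee_rot: [2.014, 2.411, 0.001]
force: [0.0, 0.6, 3.3]
width: 0.404
```

Call:
move_arm([
  [0,0,0,0,0,0],
  [0,0,0,0,0,0],
  [0,0,0,0,0,0],
  [0,0,0,0,0,0],
  [0,0,0,0,0,0],
], grip=0.7)

```text
clock: 19.05
position: [0.5706, 0.2565, 0.0967]
ee_rot: [2.014, 2.411, -0.0]
force: [-0.8, 0.4, 0.4]
width: 0.694
```

Call:
move_arm([
  [0,0,1,0,0,0],
  [0,0,2,0,0,0],
  [0,0,3,0,0,0],
  [0,0,3,0,0,0],
  [0,-3,0,0,0,0],
  [0,-4,0,0,0,0],
  [0,0,0,0,0,0],
])

```text
clock: 19.75
position: [0.5713, 0.1797, 0.1885]
ee_rot: [2.022, 2.401, -0.001]
force: [0.8, 0.1, -1.3]
width: 0.703
```

```bash
python3 - <<'E'
from fit import *
S,T=cam("side"),cam("top")
for t,s in(((346.3,152.7),(367.25,212.4)),((466.5,171.4),(391.1,292.1))): print(ray(T,t,.037).round(4),ray(S,s,.037).round(4))
print("glass",ray(T,(386,120),0),"bottle",ray(T,(316,105),0))
h=cv2.cvtColor(T["color"],cv2.COLOR_RGB2HSV); print(h[153,346],h[171,466],h[150,330])
E
```

```text
[ 0.6825 -0.0441] [ 0.6852 -0.0462]
[ 0.6233 -0.3531] [ 0.6259 -0.3573]
glass [ 0.7848416  -0.15931834] bottle [0.83391099 0.03130292]
[ 15  86 175] [ 16  87 173] [  4  11 181]
```

Call:
move_arm([
  [1.88,-3.86,0,0,0,0],
  [1.88,-3.86,0,0,0,0],
  [1.88,-3.86,0,0,0,0],
  [1.88,-3.86,0,0,0,0],
  [1.88,-3.86,0,0,0,0],
  [1.88,-3.86,0,0,0,0],
  [0,0,-3,0,0,0],
  [0,0,-3,0,0,0],
])

```text
clock: 20.65
position: [0.6848, -0.0461, 0.1268]
ee_rot: [2.014, 2.408, 0.002]
force: [0.1, 1.6, 0.1]
width: 0.697
```

Call:
move_arm([
  [0,0,-3,0,0,0],
  [0,0,0,0,0,0],
  [0,0,0,0,0,0],
])

```text
clock: 20.95
position: [0.6837, -0.0442, 0.0971]
ee_rot: [-2.012, -2.412, 0.001]
force: [-0.1, -0.1, 0.7]
width: 0.698
```

```bash
python3 - <<'E'
from fit import *
S=cam("side"); T=cam("top"); s=monitor.observe(); print(s["force"],s["width"],s["position"],s["ee_rot"])
p=s["position"]
a=cv2.resize(S["color"][140:250,310:440],None,fx=4,fy=4,interpolation=cv2.INTER_CUBIC)
for P in(p*[1,1,0]+[0,0,.037],p*[1,1,0],p):
    u=((proj(S,[P])[0]-[310,140])*4).astype(int);cv2.circle(a,tuple(int(v) for v in u),2,(255,0,0),-1)
b=cv2.resize(T["color"][150:260,170:230],None,fx=4,fy=4)
cv2.imwrite("pics/s8.png",np.hstack([a,b])[:,:,::-1])
E
```

```text
[ 1.13441289  0.33372118 -0.29668845] 0.7002845748611312 [ 0.6846786  -0.04477516  0.09866928] [2.01175293 2.4102368  0.00243016]
```

View pics/s8.png

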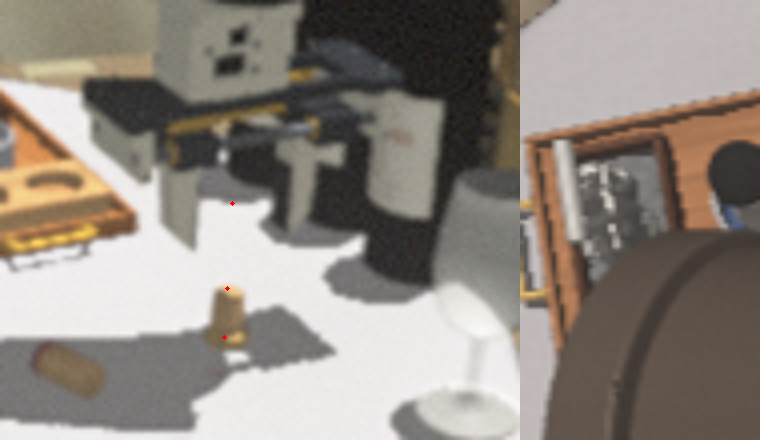

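Call:
move_arm([
  [0,0,-2,0,0,0],
  [0,0,-2,0,0,0],
  [0,0,-1.5,0,0,0],
  [0,0,-0.4,0,0,0],
  [0,0,0,0,0,0],
])

```text
clock: 21.55
position: [0.6836, -0.045, 0.038]
ee_rot: [2.014, 2.411, 0.0]
force: [-0.9, 0.1, -0.5]
width: 0.699
```

Call:
move_arm([
  [0,0,0,0,0,0],
  [0,0,0,0,0,0],
  [0,0,0,0,0,0],
  [0,0,0,0,0,0],
  [0,0,0,0,0,0],
  [0,0,0,0,0,0],
  [0,0,0,0,0,0],
  [0,0,0,0,0,0],
], grip=0, force=15)

```text
clock: 22.35
position: [0.6835, -0.045, 0.0378]
ee_rot: [2.014, 2.411, 0.0]
force: [0.6, 0.6, 1.3]
width: 0.256
```

Call:
move_arm([
  [0,0,0.5,0,0,0],
  [0,0,1.5,0,0,0],
  [0,0,2.5,0,0,0],
  [0,0,2.5,0,0,0],
  [0,0,0,0,0,0],
])

```text
clock: 22.85
position: [0.6858, -0.0459, 0.1127]
ee_rot: [2.011, 2.407, 0.006]
force: [-0.7, -1.2, 0.6]
width: 0.257
```

Call:
move_arm([
  [-1.33,4.3,0,0,0,0],
  [-1.33,4.3,0,0,0,0],
  [-1.33,4.3,0,0,0,0],
  [-1.33,4.3,0,0,0,0],
  [-1.33,4.3,0,0,0,0],
  [0,0,0,0,0,0],
  [0,0,0,0,0,0],
])

```text
clock: 23.55
position: [0.6164, 0.1717, 0.108]
ee_rot: [-2.01, -2.414, -0.0]
force: [0.1, -1.5, -0.5]
width: 0.255
```

```bash
python3 - <<'E'
from fit import *
S=cam("side"); s=monitor.observe(); print(s["force"],s["width"],s["position"],s["ee_rot"])
p=s["position"]
a=cv2.resize(S["color"][90:220,250:400],None,fx=4,fy=4,interpolation=cv2.INTER_CUBIC)
for P in(p-[0,0,.038],[.617,.170,.026],[.556,.1595,.026],[.5706,.2566,.111]):
    u=((proj(S,[P])[0]-[250,90])*4).astype(int);cv2.circle(a,tuple(int(v) for v in u),2,(255,0,0),-1)
cv2.imwrite("pics/s9.png",a[:,:,::-1])
E
```

```text
[ 7.93838296e-01 -1.50765637e-04  4.08146453e-01] 0.257198264055468 [0.6170002  0.16960773 0.10813125] [ 2.01300616e+00  2.41099177e+00 -1.52906989e-04]
```

View pics/s9.png

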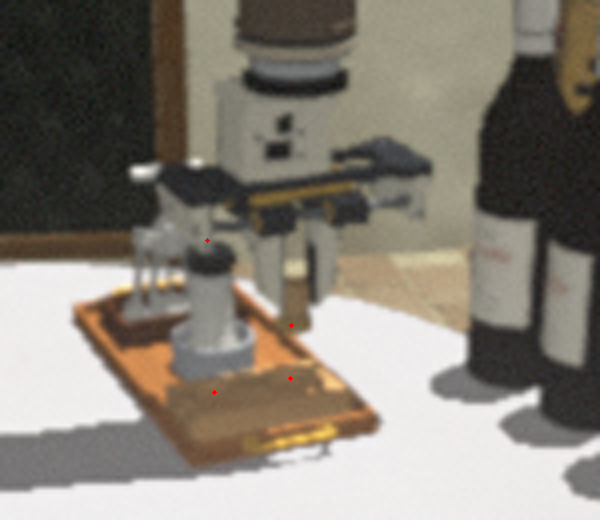

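Call:
move_arm([
  [0,0,-2,0,0,0],
  [0,0,-2,0,0,0],
  [0,0,-1,0,0,0],
  [0,0,-0.4,0,0,0],
  [0,0,0,0,0,0],
  [0,0,0,0,0,0],
])

```text
clock: 24.2
position: [0.6176, 0.1695, 0.0545]
ee_rot: [2.014, 2.41, 0.001]
force: [-0.6, 0.1, -0.1]
width: 0.259
```

Call:
move_arm([
  [0,0,-0.2,0,0,0],
  [0,0,-0.2,0,0,0],
  [0,0,0,0,0,0],
  [0,0,0,0,0,0],
])

```text
clock: 24.6
position: [0.6169, 0.17, 0.0498]
ee_rot: [2.014, 2.411, 0.0]
force: [-0.3, 0.2, -0.8]
width: 0.257
```

Call:
move_arm([
  [0,0,-0.1,0,0,0],
  [0,0,0,0,0,0],
  [0,0,0,0,0,0],
])

```text
clock: 24.9
position: [0.617, 0.17, 0.0496]
ee_rot: [-2.014, -2.411, -0.001]
force: [-3.3, 0.0, 9.2]
width: 0.254
```

Call:
move_arm([
  [0,0,0,0,0,0],
  [0,0,0,0,0,0],
  [0,0,0,0,0,0],
  [0,0,0,0,0,0],
], grip=0.45)

```text
clock: 25.3
position: [0.6169, 0.1699, 0.0486]
ee_rot: [2.014, 2.411, -0.0]
force: [-0.7, 0.2, -0.5]
width: 0.444
```

Call:
move_arm([
  [0,0,1,0,0,0],
  [0,0,2,0,0,0],
  [0,0,3,0,0,0],
  [0,0,3,0,0,0],
  [0,0,3,0,0,0],
  [0,-4,0,0,0,0],
  [0,-4,0,0,0,0],
  [0,-4,0,0,0,0],
], grip=0.5)

```text
clock: 26.1
position: [0.617, 0.0488, 0.1698]
ee_rot: [2.012, 2.411, 0.001]
force: [1.2, 0.1, -0.2]
width: 0.499
```

```bash
python3 - <<'E'
from fit import *
S,T=cam("side"),cam("top")
def P(r): return r["K"]@np.c_[cv2.Rodrigues(r["rvec"])[0],r["tvec"]]
def tri(t,s):
    X=cv2.triangulatePoints(P(T),P(S),np.array(t,float).reshape(2,1),np.array(s,float).reshape(2,1));X=(X[:3]/X[3])[:,0]
    print(X.round(3),(proj(T,[X])-t).round(1),(proj(S,[X])-s).round(1))
tri((530,20),(572,175)); tri((478,218),(318,262)); tri((485,220),(318,265))
print(ray(T,(470,130),0),ray(T,(437,128),.02))
print("edge pts",[ray(T,q,0).round(3) for q in((543,300),(520,190),(113,290),(340,90))])
z=monitor.observe()["position"];print(z)
a=cv2.resize(S["color"][200:360,300:480],None,fx=3,fy=3);b=cv2.resize(T["color"][90:250,380:500],None,fx=2,fy=2);b=cv2.copyMakeBorder(b,0,160,0,0,0);cc=T["color"][150:250,170:300];cc=cv2.resize(cc,(240,160));b[320:]=cc[:,:240]
cv2.imwrite("pics/s10.png",np.hstack([a,b])[:,:,::-1])
E
```

```text
[ 0.886 -0.431  0.289] [[ 0.8 -0. ]] [[ 2.2 -1.2]]
[ 0.487 -0.342  0.118] [[0.3 0.3]] [[ 0.5 -0.1]]
[ 0.482 -0.356  0.122] [[ 0.4 -0.2]] [[-0.3  0.1]]
[ 0.74946394 -0.38638814] [ 0.75025768 -0.29124062]
edge pts [array([ 0.293, -0.527]), array([ 0.578, -0.503]), array([0.348, 0.557]), array([ 0.876, -0.037])]
[0.61682742 0.04194827 0.17046711]
```

View pics/s10.png

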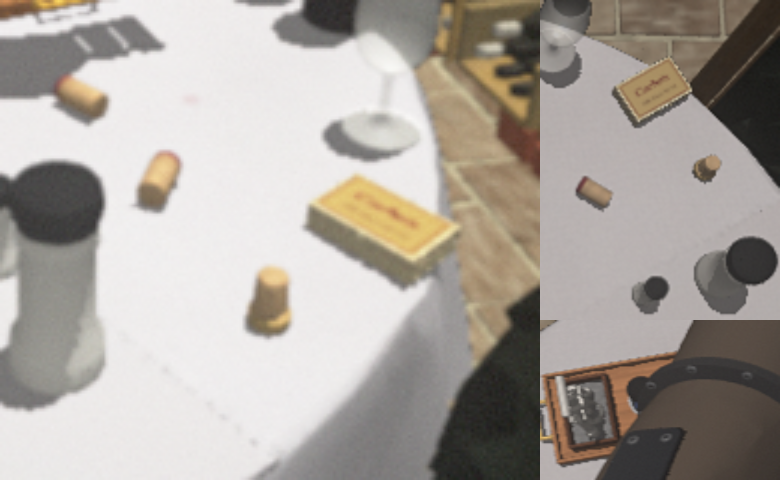

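Call:
move_arm([
  [0.07,-4.04,0,0,0,4.5],
  [0.07,-4.04,0,0,0,4.5],
  [0.07,-4.04,0,0,0,4.5],
  [0.07,-4.04,0,0,0,4.5],
  [0.07,-4.04,0,0,0,4.5],
  [0.07,-4.04,0,0,0,4.5],
  [0.07,-4.04,0,0,0,4.5],
  [0.07,-4.04,0,0,0,4.5],
])

```text
clock: 27.0
position: [0.6226, -0.2746, 0.1694]
ee_rot: [1.165, 2.917, 0.0]
force: [-0.3, -0.4, -0.1]
width: 0.5
```

Call:
move_arm([
  [0.07,-4.04,0,0,0,4.5],
  [0.07,-4.04,0,0,0,4.5],
  [0,0,0,0,0,0],
  [0,0,-3,0,0,0],
  [0,0,-3,0,0,0],
  [0,0,-1.5,0,0,0],
  [0,0,0,0,0,0],
  [0,0,0,0,0,0],
], grip=0.6)

```text
clock: 27.8
position: [0.6244, -0.354, 0.0947]
ee_rot: [0.938, 2.998, -0.001]
force: [-0.1, -0.0, 0.2]
width: 0.6
```

```bash
python3 - <<'E'
from fit import *
S=cam("side"); s=monitor.observe(); print(s["force"],s["width"],s["position"],s["ee_rot"],s["joints"][6])
for o in outline_of("side","stopper_a"): 
    m=o["mask"]; ys,xs=np.nonzero(m); print(o["p"],o["rect"],[ray(S,(xs[ys<=ys.min()+4].mean(),ys.min()+4),.037)])
T=cam("top")
for o in outline_of("top","stopper_a"): print(o["p"],o["rect"])
m=outline_of("top","stopper_block"); print([(o["p"],o["rect"]) for o in m])
E
```

```text
[ 0.73929792  0.20481755 -0.35477307] 0.6000734129223023 [ 0.62474034 -0.3544411   0.09540407] [ 9.37189165e-01  2.99645307e+00 -9.77802450e-04] 1.6771187745464624
0.62 [381.0, 288.1, 16.2, 22.9] [array([ 0.62339089, -0.3564826 ])]
0.41 [322.5, 176.5, 3.4, 10.8] [array([0.61822938, 0.17323706])]
0.43 [259.0, 176.6, 12.6, 9.3]
[(0.87, [250.2, 168.4, 35.4, 50.6])]
```

Call:
move_arm([
  [0,0,-2,0,0,0],
  [0,0,-2,0,0,0],
  [0,0,-1.3,0,0,0],
  [0,0,-0.3,0,0,0],
  [0,0,0,0,0,0],
])

```text
clock: 28.55
position: [0.6239, -0.3541, 0.0377]
ee_rot: [-0.938, -2.998, -0.0]
force: [0.2, 0.7, 1.3]
width: 0.601
```

Call:
move_arm([
  [0,0,0,0,0,0],
  [0,0,0,0,0,0],
  [0,0,0,0,0,0],
  [0,0,0,0,0,0],
  [0,0,0,0,0,0],
  [0,0,0,0,0,0],
  [0,0,0,0,0,0],
  [0,0,0,0,0,0],
], grip=0)

```text
clock: 29.35
position: [0.624, -0.3542, 0.038]
ee_rot: [0.938, 2.998, -0.0]
force: [-0.4, 0.5, 3.4]
width: 0.256
```

Call:
move_arm([
  [0,0,0.5,0,0,0],
  [0,0,1.5,0,0,0],
  [0,0,3,0,0,0],
  [0,0,3,0,0,0],
  [0,0,0,0,0,0],
])

```text
clock: 29.85
position: [0.6261, -0.356, 0.1237]
ee_rot: [0.936, 2.991, -0.003]
force: [0.7, -1.4, -0.2]
width: 0.255
```

Call:
move_arm([
  [-0.52,3.95,0,0,0,-3.5],
  [-0.52,3.95,0,0,0,-3.5],
  [-0.52,3.95,0,0,0,-3.5],
  [-0.52,3.95,0,0,0,-3.5],
  [-0.52,3.95,0,0,0,-3.5],
  [-0.52,3.95,0,0,0,-3.5],
  [-0.52,3.95,0,0,0,-3.5],
  [-0.52,3.95,0,0,0,-3.5],
])

```text
clock: 30.65
position: [0.5819, -0.0364, 0.1182]
ee_rot: [1.639, 2.68, 0.001]
force: [0.6, -0.0, -0.0]
width: 0.252
```

Call:
move_arm([
  [-0.52,3.95,0,0,0,-3.5],
  [-0.52,3.95,0,0,0,-3.5],
  [-0.52,3.95,0,0,0,-3.5],
  [-0.52,3.95,0,0,0,-3.5],
  [-0.56,3.97,0,0,0,-3],
  [0,0,0,0,0,0],
  [0,0,0,0,0,0],
])

```text
clock: 31.35
position: [0.5555, 0.1609, 0.1179]
ee_rot: [-2.01, -2.414, 0.0]
force: [-0.9, -0.3, 0.4]
width: 0.258
```

Call:
move_arm([
  [0,0,-2.5,0,0,0],
  [0,0,-2.2,0,0,0],
  [0,0,-1.2,0,0,0],
  [0,0,-0.4,0,0,0],
  [0,0,0,0,0,0],
  [0,0,0,0,0,0],
])

```text
clock: 31.95
position: [0.5566, 0.1593, 0.0556]
ee_rot: [2.014, 2.41, 0.001]
force: [-0.1, 0.4, -1.1]
width: 0.254
```

Call:
move_arm([
  [0,0,-0.2,0,0,0],
  [0,0,-0.2,0,0,0],
  [0,0,0,0,0,0],
  [0,0,0,0,0,0],
])

```text
clock: 32.35
position: [0.5559, 0.1597, 0.0508]
ee_rot: [2.014, 2.411, 0.0]
force: [0.4, 0.3, -0.1]
width: 0.254
```

Call:
move_arm([
  [0,0,-0.15,0,0,0],
  [0,0,0,0,0,0],
  [0,0,0,0,0,0],
])

```text
clock: 32.65
position: [0.5561, 0.1597, 0.0499]
ee_rot: [2.014, 2.411, 0.001]
force: [-1.8, -0.1, 8.7]
width: 0.259
```

Call:
move_arm([
  [0,0,0,0,0,0],
  [0,0,0,0,0,0],
  [0,0,0,0,0,0],
  [0,0,0,0,0,0],
], grip=0.45)

```text
clock: 33.05
position: [0.5559, 0.1597, 0.0491]
ee_rot: [2.014, 2.411, -0.0]
force: [0.1, -0.1, -0.1]
width: 0.452
```

Call:
move_arm([
  [0,0,1,0,0,0],
  [0,0,2,0,0,0],
  [0,0,3,0,0,0],
  [0,0,3,0,0,0],
  [0,0,3,0,0,0],
  [-2,-4,0,0,0,0],
  [-2,-4,0,0,0,0],
  [-2,-4,0,0,0,0],
])

```text
clock: 33.85
position: [0.4953, 0.0384, 0.17]
ee_rot: [2.013, 2.411, 0.001]
force: [0.7, -1.1, 0.5]
width: 0.449
```

Call:
move_arm([
  [-1,-4.5,0,0,0,0],
  [0,-4.5,0,0,0,0],
  [0,-4.5,0,0,0,0],
  [0,-4.5,0,0,0,0],
  [0,-4.5,0,0,0,0],
  [0,0,0,0,0,0],
  [0,0,0,0,0,0],
])

```text
clock: 34.55
position: [0.4855, -0.1868, 0.1698]
ee_rot: [2.018, 2.407, 0.0]
force: [-0.2, 1.5, -0.7]
width: 0.446
```

```bash
python3 - <<'E'
from fit import *
S,T=cam("side"),cam("top"); s=monitor.observe(); print(s["force"],s["position"])
a=cv2.resize(S["color"][120:280,240:420],None,fx=2.2,fy=2.2,interpolation=cv2.INTER_CUBIC);b=cv2.resize(T["color"][140:260,160:425],None,fx=3,fy=3,interpolation=cv2.INTER_CUBIC)[:,:800]
a=cv2.resize(S["color"][130:220,230:430],(800,360)[:2],interpolation=cv2.INTER_CUBIC)[:235] if 0 else cv2.resize(S["color"][145:205,240:440],(795,238),interpolation=cv2.INTER_CUBIC)
im=np.vstack([a,b]);print(im.shape);cv2.imwrite("pics/fin.png",im[:,:,::-1])
E
```

```text
[-0.2512787   0.44918542  0.66015172] [ 0.48601563 -0.18419235  0.16934516]
(598, 795, 3)
```

View pics/fin.png

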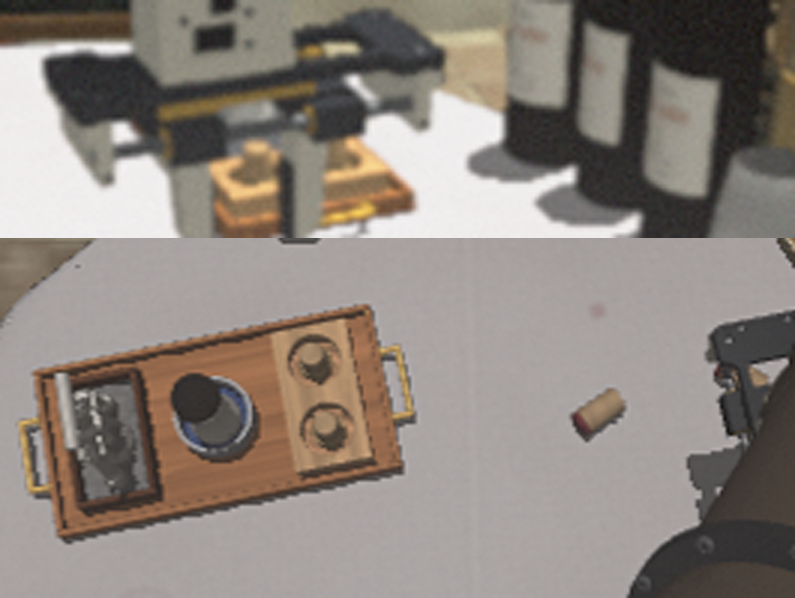

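```bash
python3 - <<'E'
from fit import *
for n in("side","top"):
    cam(n); print(n,[(round(o["p"],2),[int(v) for v in o["rect"]]) for o in outline_of(n,"cork_a")])
print(workorder.sign_off(), monitor.observe()["clock"])
E
```

```text
side [(0.52, [322, 226, 13, 12]), (0.47, [347, 251, 11, 17])]
top [(0.72, [353, 190, 15, 15]), (0.37, [406, 181, 6, 9])]
the job is handed in; nothing more can be done
the job is handed in; nothing more can be done
```

All four tools are back in the caddy, and I handed the job in after about 35 s of the 112 s allowed. They went in the order asked: corkscrew in the oblong bay, middle-sized pump in the steel cup, then one stopper in each well, brass cap down.

- **Holders:** the last top picture shows all four tools upright in their holders. At each placing the force reading showed the tool touching the holder floor at about the expected height. In the last side picture the gripper hides most of the caddy, so that check rests on the top view.
- **Corks:** both were detected within a few pixels of where they started. One was partly hidden by the arm in the top view, but it showed in the same place from the side.
- **First corkscrew grasp:** I lifted before the fingers had closed. Nothing moved, and the repeat held.
- **Readings that disagreed:** the pump knob measured about 37 mm in the jaws instead of 39 mm, and the corkscrew handle about 60 mm long in the pictures instead of 74 mm. Neither affected the grasp.

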